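# Find the stamped module housing and push it to the dispatch lane

### The arm

A 6-joint arm with a two-finger parallel gripper is mounted at the origin on the work surface. World frame = base frame: x ahead of the robot, y to its left, z up, the work surface at z = 0. Lengths are in m, angles in rad, forces in N, time in s.
With the tool pointing down it reaches from about 0.225 to 0.875 m from the base axis. Payload 3.4 kg.
Tool frame: the origin (TCP) lies at the very end of the fingers, on their centre line; the grasp point (between the pads) lies 19 mm behind it; z points along the fingers, y is the direction in which the jaws open and shut (so a half turn about z gives the same grasp; the last joint's range is limited). The gripper opens to 85 mm and grips with 20 to 120 N. Pads are 22 mm wide; open, the fingers measure 114 mm over their backs; the gripper's body (76 mm by 85 mm) begins 54 mm behind the grasp point. The pads swing forward as they close: fully open they stand 13 mm farther back than shut.
Start: joints at [1.135, 0.276, 1.505, -0, 1.361, -0.121], TCP at [0.178, 0.547, 0.231] pointing down, gripper open.
Joint ranges: [-2.89, 2.89], [-0.75, 2.08], [0.22, 2.7], [-1.18, 4.32], [0.11, 2.71], [-2.7, 2.7]. Speed limits (rad/s): [2.57, 2.57, 3.14, 3.14, 3.14, 3.14].

### API

Orientations are given as a unit quaternion [w, x, y, z].
In Python, from rig import get_state, get_image, calibration, sign_off gives the robot as it stands. The module is installed in compiled form; this text tells all that it offers.
- The arm moves only by the tool drive_tool, never from a script. Its argument "targets" is one flat list of numbers, 7 for each row, row after row: the turn, a rotation vector about the tool's x, y, z in degrees, then the shift along the tool's x, y, z in mm, then the opening, from 0 (shut) to 1 (fully open). In form: [wx, wy, wz, tx, ty, tz, fingers, wx, wy, wz, tx, ty, tz, fingers, ...]. A call has 1 to 12 rows; each row shifts and turns the commanded pose from where the row before left it, along the tool's axes as they then stand; what a row does not reach is not made up. A row lasts 1/8 s, in which the tool goes at most 62.5 mm and 10.7 degrees, less where a joint would pass 70% of its speed; a pose out of reach is approached as far as the arm can. A call is refused whole if a number of a shift passes 62.5 or a number of a turn 10.7, either way. A call with a gripper value outside its range is refused whole. The fingers move at their own pace and stop on an object; "grip_force" is the grip in N (left out, the last holds). Time passes only in rows, so rows that do not move let the fingers close. It gives the time, the measured TCP pose, the force and the opening at its end, in the units of the state.
- get_state(): the state, without advancing time (a new reading comes with each control period).
- get_image(name): name is "scene" or "top"; returns the picture (420x560x3 uint8, red, green, blue); there is no depth.
- calibration(name): a dict with "mtx" (3x3 intrinsics, pixels), "world_to_cam" (4x4, takes a point from world to camera coordinates). Camera axes: x right, y down, z forward; pixel columns grow to the right and rows downward; lengths in m; the calibration is good to about 2 mm. A picture is of the moment at which its call begins. calibration takes no time and is no camera call.
- sign_off(): hands the job in, once; it reports no verdict.
The state is a dict: "clock": time; "qpos": joint angles; "qd": joint speeds; "effort": joint torques, N m; "position": TCP position; "ee_rot": TCP orientation; "contact_force": force on the tool from outside, world axes, zero at the start; "moment": the same for the moment, N m; "width": finger opening in m.
Only numpy, scipy, OpenCV 4.12 (cv2) and the standard library are available. Lean on these libraries where they do the work, as an engineer would, in place of code of your own. Each camera call takes 0.05 s, during which the arm holds its last target.

### The job

Two identical metal module housings stand on either side of the dispatch lane, and one of them is stamped in red underneath. Gently, with the fingertips only, gripping and lifting nothing, tip the housing on the robot's left over onto its side and then the one on its right, and look at their undersides. Then push the stamped one, still on its side, into the lane so that it lies midway between the yellow stripes, leaving the other lying where it fell and everything else alone.

Things in the scene. Friction and masses are not known exactly. Their poses are not given: they have to be found in the camera images.
- box_a: one of two identical-looking closed aluminium housings, 60 mm (own x) x 90 mm (own y) x 100 mm tall (own z), about 0.35 kg, loose, one standing on each side of the lane, broad faces to and from the robot. Origin: centre of its underside; z points from there to the lid
- box_b: the other housing: same size, weight and frame. Either one, pushed towards the robot within 20 mm of the top of its far face (lower down it slides), tips about its lower near edge, topples past about 31 degrees and lies on its broad face, 60 mm high, its centre some 80 mm nearer the robot and its underside facing away from the robot, to the front camera
- box_a_mid (a point): centre of box_a, 50 mm from its underside
- box_b_mid (a point): centre of box_b, 50 mm from its underside
- stamp (a point): centre of the stamp: a 56 mm red and white target-like round mark on the underside of one of the two housings, hidden while it stands; the other's underside is bare metal
- lane: the dispatch lane: a flat grey strip painted on the bench, 360 mm long (own x, leading away from the robot), 140 mm wide between two 20 mm yellow stripes (own y across); flush, nothing to climb. Origin: its centre on the bench top
- jar: glass jar with green cap, 52 mm diameter, 60 mm tall; bystander, leave alone. Origin: centre of its underside
- roll: white plastic spool, 48 mm diameter, 80 mm tall; bystander, leave alone. Origin: centre of its underside
- connector: brass connector, 28 mm diameter, 36 mm tall; bystander, leave alone. Origin: centre of its underside
- screwdriver: screwdriver lying on the bench, blue handle; bystander, leave alone. Origin: under the middle of its length
- dispenser: white bottle with green cap, 54 mm diameter, 100 mm tall; bystander, leave alone. Origin: centre of its underside
Not all that is in view belongs to the job. Leave any blue look-alike of the box_b alone.

How it is judged:
On the way, in this order (a step that is already met when the one before it is completed fails the run):
1. the housing on the robot's left (+y) has been tipped onto its side (((angle between box_a's own z axis and vertical between 1.4 and 1.74 rad and world y of box_a_mid above 0.1 m) or (angle between box_b's own z axis and vertical between 1.4 and 1.74 rad and world y of box_b_mid above 0.1 m))), for 0.2 s.
2. the housing on the robot's right (-y) has been tipped onto its side (((angle between box_a's own z axis and vertical between 1.4 and 1.74 rad and world y of box_a_mid below -0.1 m) or (angle between box_b's own z axis and vertical between 1.4 and 1.74 rad and world y of box_b_mid below -0.1 m))), for 0.2 s.
3. the stamped housing is in the lane, on its side (y of box_a_mid in the frame of lane between -0.03 and 0.03 m and x of box_a_mid in the frame of lane between -0.14 and 0.14 m and angle between box_a's own z axis and vertical between 1.4 and 1.74 rad), for 0.2 s.
At the end, for the whole second after the job is handed in: The stamped housing lies on its side on the bench, its centre within 30 mm of the lane's centreline and between the lane's ends; the other lies on its side outside the lane, its centre at most 160 mm from where it was while standing; both at rest (all of step 3 and angle between box_b's own z axis and vertical between 1.4 and 1.74 rad and linear speed of each of box_a, box_b below 0.02 m/s and angular speed of each of box_a, box_b below 0.2 rad/s and height (world z) of each of box_a_mid, box_b_mid below 0.055 m and distance of box_b_mid from where it was at the start of the episode below 0.16 m and (y of box_b_mid in the frame of lane above 0.1 m or y of box_b_mid in the frame of lane below -0.1 m)); the robot touches nothing.
It fails at once if the stamped housing is lifted off the bench or carried (height (world z) of box_a_mid above 0.078 m or (angle between box_a's own z axis and vertical between 1.4 and 1.74 rad and height (world z) of box_a_mid above 0.06 m) or (angle between box_a's own z axis and vertical below 0.2 rad and height (world z) of box_a_mid above 0.068 m)).
It fails at once if the unstamped housing is lifted off the bench or carried (height (world z) of box_b_mid above 0.078 m or (angle between box_b's own z axis and vertical between 1.4 and 1.74 rad and height (world z) of box_b_mid above 0.06 m) or (angle between box_b's own z axis and vertical below 0.2 rad and height (world z) of box_b_mid above 0.068 m)).
It fails at once if a housing is gripped or pressed hard (over 30 N from the fingers) (contact force between the fingers and box_a above 30 N or contact force between the fingers and box_b above 30 N).
It fails at once if the unstamped housing is pushed into the lane (y of box_b_mid in the frame of lane between -0.07 and 0.07 m).
It fails at once if a bystander is knocked over or shifted by more than 30 mm (distance of any of jar, roll, connector, screwdriver, dispenser from where it was at the start of the episode above 0.03 m or angle between any of jar, roll, connector, dispenser's own z axis and vertical above 0.5 rad).
It also fails if it takes over 72 s, if anything falls off the work surface, if the arm or the gripper's body presses on something with over 40 N, if the wrist force passes 120 N, or if a joint passes its speed limit or range.

## Working session

There is one attempt and no reset: what is moved stays moved. The work goes in short steps, Python scripts to look and compute and a tool call to move; the robot and the scene stay as the last step left them, time stands still between calls to the robot, and variables do not carry over. Pictures are saved under pics/ and viewed, and the job is handed in when it is done.

Besides the shell and the picture viewer there is one more tool, called after ">>>" as name(argument=value, ...), one argument or row to a line, values as JSON. drive_tool: Moves the arm, as the interface text tells. Its arguments: {"type":"object","properties":{"targets":{"type":"array"},"grip_force":{"type":"number"}},"required":["targets"]}

```bash
mkdir -p pics
python3 - <<'E'
from rig import *
import cv2,numpy as np
print(get_state())
for n in("scene","top"):
    cv2.imwrite(f"pics/{n}0.png",get_image(n)[:,:,::-1]); c=calibration(n); print(n,np.round(c["mtx"],1).tolist(),np.round(c["world_to_cam"],3).tolist())
E
```

```text
{'clock': 0.0, 'qpos': array([ 1.13500365e+00,  2.76587288e-01,  1.50616457e+00,  4.02688707e-06,
        1.36068511e+00, -1.20963249e-01]), 'qd': array([ 3.29389846e-04,  4.22461439e-04,  8.94243597e-04,  1.43948918e-03,
        1.32443683e-05, -1.11267668e-03]), 'effort': array([-1.56636968e-03, -4.16774404e+01, -2.45806199e+01, -1.21121734e-04,
        1.10241323e-02, -4.10829685e-06]), 'position': array([0.17780531, 0.54625062, 0.23043158]), 'ee_rot': array([-2.55298402e-04,  1.56765764e-01,  9.87635380e-01, -8.86115107e-04]), 'contact_force': array([-0.32167158, -0.54195163,  0.15561787]), 'moment': array([0.00969678, 0.00377753, 0.02009583]), 'width': 0.0854822128212944}
scene [[380.5, 0.0, 275.7], [0.0, 380.5, 209.4], [0.0, 0.0, 1.0]] [[-0.856, 0.517, 0.013, 0.501], [0.314, 0.539, -0.781, -0.079], [-0.41, -0.665, -0.624, 1.118], [0.0, 0.0, 0.0, 1.0]]
top [[417.7, 0.0, 284.1], [0.0, 417.7, 210.3], [0.0, 0.0, 1.0]] [[-0.002, -1.0, 0.0, -0.075], [-0.984, 0.002, -0.178, 0.567], [0.178, -0.0, -0.984, 0.886], [0.0, 0.0, 0.0, 1.0]]
```

```bash
sleep 1; ls pics
```

```text
scene0.png
top0.png
```

View pics/scene0.png

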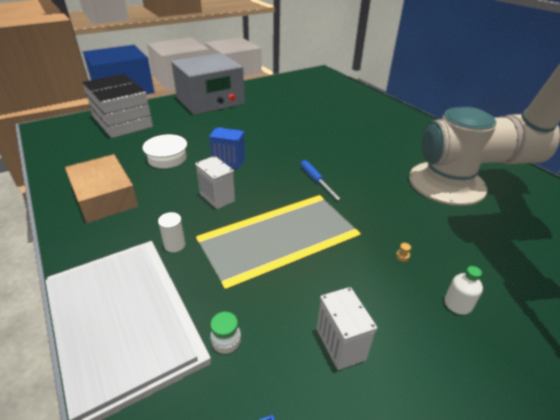

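View pics/top0.png

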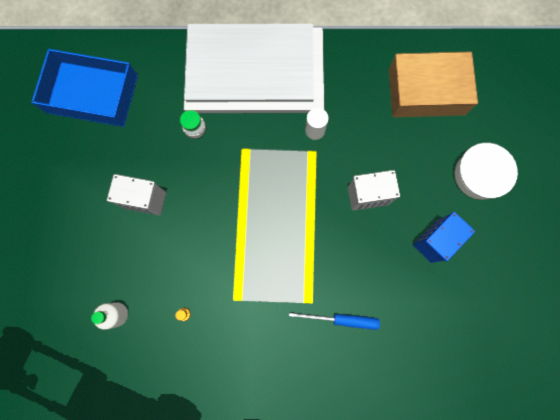

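The silver housings are at top-image pixels (131,190) on the robot's left and (375,187) on its right. The blue box at (444,238) is the look-alike. The jar is at (192,124), the roll at (316,124), the connector at (182,315), the dispenser at (110,316) and the screwdriver at (335,320). I'll confirm with enlarged crops.

```bash
cat > h.py <<'E'
import numpy as np,cv2
from rig import *
def unproj(n,u,v,z):
    c=calibration(n);K=c["mtx"];T=np.array(c["world_to_cam"]);R=T[:3,:3];C=-R.T@T[:3,3]
    d=R.T@np.linalg.solve(K,[u,v,1.]);return (C+d*(z-C[2])/d[2])
def proj(n,P):
    c=calibration(n);T=np.array(c["world_to_cam"]);p=c["mtx"]@(T[:3,:3]@np.array(P)+T[:3,3]);return p[:2]/p[2]
def topmask(im,box,z,lo=170):
    x0,x1,y0,y1=box; g=im[y0:y1,x0:x1].min(2); 
    m=(g>lo).astype(np.uint8); m=cv2.morphologyEx(m,cv2.MORPH_CLOSE,np.ones((5,5)))
    n,l,s,_=cv2.connectedComponentsWithStats(m); k=1+np.argmax(s[1:,4])
    pts=np.argwhere(l==k)[:,::-1]+[x0,y0]
    W=np.array([unproj("top",u,v,z)[:2] for u,v in pts],np.float32)*1000
    return len(pts),cv2.minAreaRect(W)
E
python3 - <<'E'
from h import *
im=cv2.imread("pics/top0.png")
a=cv2.resize(im[160:230,90:180],None,fx=4,fy=4,interpolation=cv2.INTER_CUBIC);b=cv2.resize(im[160:230,335:425],None,fx=4,fy=4,interpolation=cv2.INTER_CUBIC)
cv2.imwrite("pics/crop.png",np.hstack([a,b]))
print("L",topmask(im,(90,180,160,230),.1));print("R",topmask(im,(335,415,160,230),.1))
for n,u,v,z in[("laneNL",234,300,0),("laneNR",313,302,0),("laneFL",242,149,0),("laneFR",316,151,0),("jar",191,119,.06),("roll",317,117,.08),("conn",182,313,.036),("disp",99,318,.1),("sdL",289,315,.01),("sdR",379,323,.015),("blue",444,232,.09),("tray",187,110,.02),("tray",322,110,.02)]:
    print(n,unproj("top",u,v,z).round(3))
E
```

```text
L (1137, ((601.1863403320312, 253.7078094482422), (89.88763427734375, 59.47327423095703), 79.09326934814453))
R (1139, ((610.885009765625, -273.89239501953125), (59.71846389770508, 90.44982147216797), 8.450713157653809))
laneNL [0.369 0.039 0.   ]
laneNR [ 0.364 -0.141  0.   ]
laneFL [0.728 0.026 0.   ]
laneFR [ 0.723 -0.154  0.   ]
jar [0.781 0.139 0.06 ]
roll [ 0.777 -0.151  0.08 ]
conn [0.343 0.147 0.036]
disp [0.337 0.3   0.1  ]
sdL [ 0.336 -0.086  0.01 ]
sdR [ 0.319 -0.286  0.015]
blue [ 0.513 -0.416  0.09 ]
tray [0.821 0.159 0.02 ]
tray [ 0.82  -0.168  0.02 ]
```

```bash
sleep 1
```

```text
(no output)
```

View pics/crop.png

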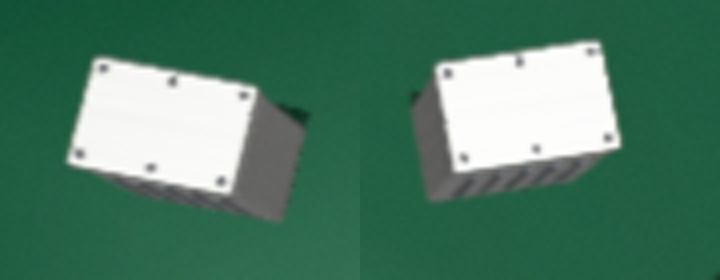

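Both crops show silver housings with white lids, so neither is the blue one. Fits: left centre (0.601, 0.254), right (0.611, −0.274). Lane centre is about (0.546, −0.057) with yaw about −2°. Next I'll work out the moves.

```bash
cat >> h.py <<'E'
from scipy.spatial.transform import Rotation as Rn
def plan(p,ang=None):
    """ang: world angle (deg) of tool x, tool down"""
    s=get_state();w,x,y,z=s["ee_rot"];R=Rn.from_quat([x,y,z,w]);P=s["position"]
    if ang is not None:
        a=np.radians(ang);X=np.array([np.cos(a),np.sin(a),0]);Z=np.array([0,0,-1.]);Rt=Rn.from_matrix(np.column_stack([X,np.cross(Z,X),Z]))
    else: Rt=R
    X=R.as_matrix()[:,0]
    print("pos",P.round(4),"toolx ang",np.degrees(np.arctan2(X[1],X[0])).round(1),"rotvec",np.degrees((R.inv()*Rt).as_rotvec()).round(2),"shift after turn",(Rt.inv().apply(np.array(p)-P)*1000).round(1),"F",s["contact_force"].round(2),"t",s["clock"],"q6",s["qpos"][5].round(2))
E
python3 -c "
from h import *
plan([.671,.2405,.23],169.1)"
```

```text
pos [0.1778 0.5463 0.2305] toolx ang 162.0 rotvec [-0.09 -0.02 -7.14] shift after turn [-5.421e+02 -2.070e+02  5.000e-01] F [0.5  0.25 1.  ] t 0.1 q6 -0.12
```

>>> drive_tool(
  targets=[0,0,-7.1,0,0,0,0.5,0,0,0,-49,-19,0,0.5,0,0,0,-49,-19,0,0.5,0,0,0,-49,-19,0,0.5,0,0,0,-49,-19,0,0.5,0,0,0,-49,-19,0,0.5,0,0,0,-49,-19,0,0.5,0,0,0,-49,-19,0,0.5,0,0,0,-49,-19,0,0.5,0,0,0,-49,-19,0,0.5,0,0,0,-49,-19,0,0.5,0,0,0,-49,-17,0,0.5],
)

```text
clock: 1.6
position: [0.6691, 0.2401, 0.2307]
ee_rot: [-0.001, 0.095, 0.995, -0.0]
contact_force: [0.2, -0.1, 0.0]
width: 0.0425
```

>>> drive_tool(
  targets=[0,0,0,0,0,30,0.5,0,0,0,0,0,30,0.5,0,0,0,0,0,10,0.5,0,0,0,0,0,0,0.5,0,0,0,0,0,0,0.5],
)

```text
clock: 2.22
position: [0.6687, 0.2417, 0.1628]
ee_rot: [0.001, 0.095, 0.995, 0.0]
contact_force: [0.7, -0.3, 0.1]
width: 0.0424
```

```bash
python3 -c "
from h import *
plan([.671,.2405,.086],169.1)
print(get_state()['width'])
im=np.hstack([get_image('top')[100:300,40:320],get_image('scene')[200:400,240:520]])
cv2.imwrite('pics/a1.png',cv2.resize(im,(784,280))[:,:,::-1])"
```

```text
pos [0.6687 0.2417 0.1628] toolx ang 169.1 rotvec [ 0.07  0.13 -0.02] shift after turn [-2.5 -0.7 76.8] F [ 0.67 -0.32  0.07] t 2.225 q6 -1.13
0.042381439662414984
```

View pics/a1.png

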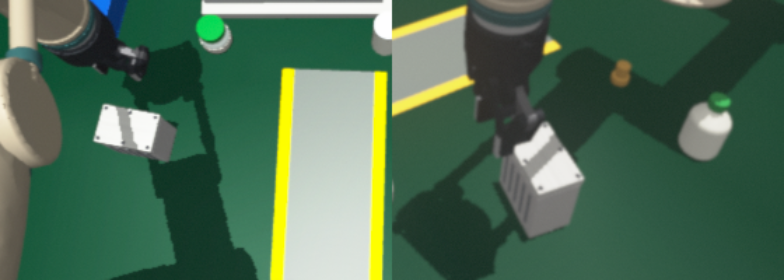

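>>> drive_tool(
  targets=[0,0,0,-6,-1,27,0.5,0,0,0,0,0,27,0.5,0,0,0,0,0,26,0.5,0,0,0,0,0,0,0.5,0,0,0,0,0,0,0.5,0,0,0,0,0,0,0.5],
)

```text
clock: 3.08
position: [0.6748, 0.2395, 0.0833]
ee_rot: [0.002, 0.095, 0.995, 0.001]
contact_force: [0.6, -0.4, -0.2]
width: 0.0426
```

```bash
python3 -c "
from h import *
plan([.671,.2405,.083],169.1)
im=np.hstack([get_image('top')[100:300,40:320],get_image('scene')[200:400,240:520]])
cv2.imwrite('pics/a2.png',cv2.resize(im,(784,280))[:,:,::-1])"
```

```text
pos [0.6748 0.2395 0.0833] toolx ang 169.1 rotvec [ 0.09  0.18 -0.03] shift after turn [3.9 0.3 0.3] F [ 0.56 -0.41 -0.22] t 3.075 q6 -1.14
```

View pics/a2.png

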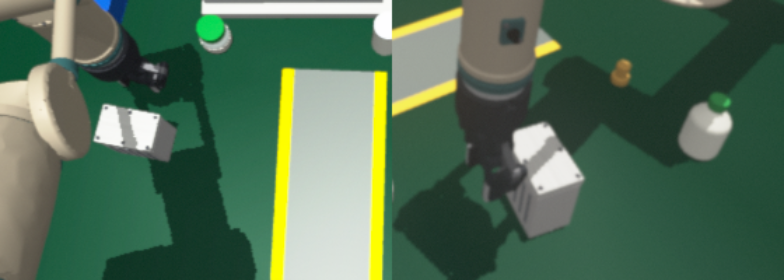

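The fingers are down behind the far face with nothing touched. Now I'll push slowly.

>>> drive_tool(
  targets=[0,0,0,10,0,0,0.5,0,0,0,10,0,0,0.5,0,0,0,5,0,0,0.5,0,0,0,5,0,0,0.5,0,0,0,5,0,0,0.5,0,0,0,5,0,0,0.5,0,0,0,5,0,0,0.5,0,0,0,5,0,0,0.5],
)

```text
clock: 4.18
position: [0.625, 0.2488, 0.0819]
ee_rot: [0.001, 0.095, 0.995, 0.0]
contact_force: [2.3, -0.4, 2.7]
width: 0.0428
```

```bash
python3 -c "
from h import *
plan([.671,.2405,.083],169.1)
im=np.hstack([get_image('top')[100:300,40:320],get_image('scene')[200:400,240:520]])
cv2.imwrite('pics/a3.png',cv2.resize(im,(784,280))[:,:,::-1])"
```

```text
pos [0.625  0.2488 0.0819] toolx ang 169.1 rotvec [ 0.04  0.08 -0.04] shift after turn [-46.7   0.6  -1.1] F [ 2.29 -0.36  2.75] t 4.175 q6 -1.1
```

View pics/a3.png

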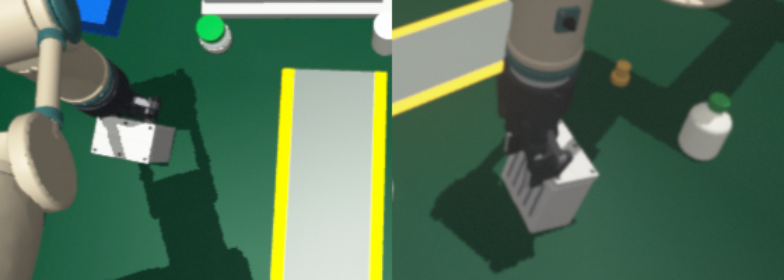

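It is tipping, with about 3 N of contact force. I'll continue.

>>> drive_tool(
  targets=[0,0,0,5,0,0,0.5,0,0,0,5,0,0,0.5,0,0,0,5,0,0,0.5,0,0,0,5,0,0,0.5,0,0,0,4,0,0,0.5,0,0,0,0,0,0,0.5],
)

```text
clock: 5.03
position: [0.5998, 0.2532, 0.0808]
ee_rot: [-0.001, 0.095, 0.995, -0.0]
contact_force: [0.1, -0.1, 1.0]
width: 0.0426
```

```bash
python3 -c "
from h import *
plan([.671,.2405,.083],169.1)
im=np.hstack([get_image('top')[100:300,40:320],get_image('scene')[200:400,240:520]])
cv2.imwrite('pics/a4.png',cv2.resize(im,(784,280))[:,:,::-1])"
```

```text
pos [0.5998 0.2532 0.0808] toolx ang 169.1 rotvec [-0.04 -0.11 -0.02] shift after turn [-72.3   1.   -2.2] F [ 0.11 -0.07  1.  ] t 5.025 q6 -1.09
```

View pics/a4.png

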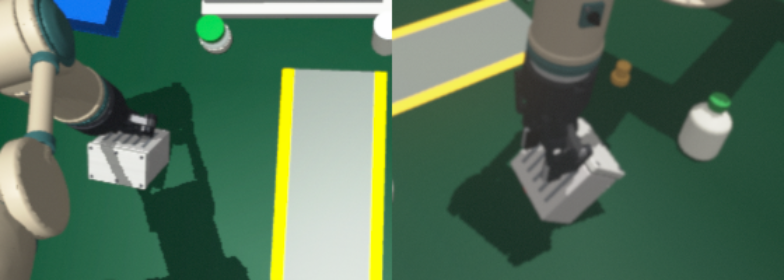

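>>> drive_tool(
  targets=[0,0,0,5,0,0,0.5,0,0,0,5,0,0,0.5,0,0,0,4,0,0,0.5,0,0,0,0,0,0,0.5,0,0,0,0,0,0,0.5],
)

```text
clock: 5.75
position: [0.5874, 0.2559, 0.0814]
ee_rot: [0.0, 0.095, 0.995, 0.0]
contact_force: [0.9, 0.5, 0.1]
width: 0.0428
```

```bash
python3 -c "
from h import *
plan([.671,.2405,.083],169.1)
im=np.hstack([get_image('top')[100:300,40:320],get_image('scene')[200:400,240:520]])
cv2.imwrite('pics/a5.png',cv2.resize(im,(784,280))[:,:,::-1])"
```

```text
pos [0.5874 0.2559 0.0814] toolx ang 169.1 rotvec [ 0.01  0.02 -0.03] shift after turn [-85.    0.7  -1.6] F [0.91 0.52 0.15] t 5.75 q6 -1.08
```

View pics/a5.png

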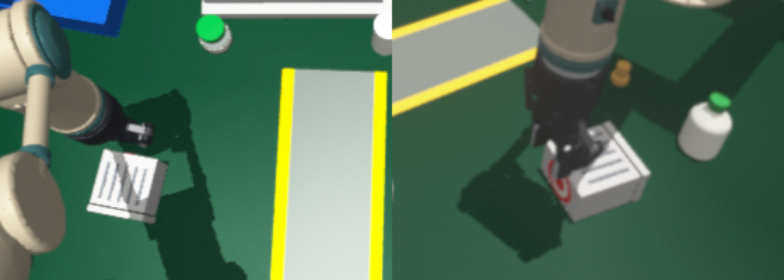

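Left housing toppled onto its side. A red target mark shows on its underside in the scene crop at about (560,180). Next is the right housing: rise, turn and cross over.

>>> drive_tool(
  targets=[0,0,0,-8,0,-10,0.5,0,0,0,0,0,-40,0.5,0,0,0,0,0,-40,0.5,0,0,0,0,0,-40,0.5,0,0,-9.7,0,0,0,0.5,0,0,-9.7,0,0,0,0.5],
)

```text
clock: 6.6
position: [0.5963, 0.2543, 0.2132]
ee_rot: [0.002, -0.076, 0.997, 0.0]
contact_force: [-0.2, -0.1, -0.4]
width: 0.0428
```

```bash
python3 -c "
from h import *
plan([.685,-.263,.2],188.45)"
```

```text
pos [0.5963 0.2543 0.2132] toolx ang -171.2 rotvec [0.02 0.19 0.32] shift after turn [ -11.7 -524.7   13.2] F [-0.17 -0.12 -0.38] t 6.6 q6 -1.43
```

>>> drive_tool(
  targets=[0,0,0,0,-44,0,0.5,0,0,0,0,-44,0,0.5,0,0,0,-1,-44,0,0.5,0,0,0,-1,-44,0,0.5,0,0,0,-1,-44,0,0.5,0,0,0,-1,-44,0,0.5,0,0,0,-1,-44,0,0.5,0,0,0,-1,-44,0,0.5,0,0,0,-1,-44,0,0.5,0,0,0,-1,-44,0,0.5,0,0,0,-1,-44,0,0.5,0,0,0,-1,-41,0,0.5],
)

```text
clock: 8.1
position: [0.6829, -0.2658, 0.2121]
ee_rot: [0.001, -0.073, 0.997, -0.0]
contact_force: [0.1, 0.3, -0.3]
width: 0.0427
```

>>> drive_tool(
  targets=[0,0,0,0,0,0,0.5,0,0,0,0,0,0,0.5],
)

```text
clock: 8.35
position: [0.6824, -0.2634, 0.2115]
ee_rot: [0.0, -0.074, 0.997, 0.0]
contact_force: [0.2, -0.7, 0.0]
width: 0.0428
```

```bash
python3 -c "
from h import *
plan([.685,-.263,.083],188.45)
im=np.hstack([get_image('top')[100:300,280:560],get_image('scene')[100:300,120:400]])
cv2.imwrite('pics/b1.png',cv2.resize(im,(784,280))[:,:,::-1])"
```

```text
pos [ 0.6824 -0.2634  0.2115] toolx ang -171.6 rotvec [ 0.05  0.02 -0.01] shift after turn [ -2.7  -0.  128.5] F [ 0.16 -0.68  0.05] t 8.35 q6 -2.18
```

View pics/b1.png

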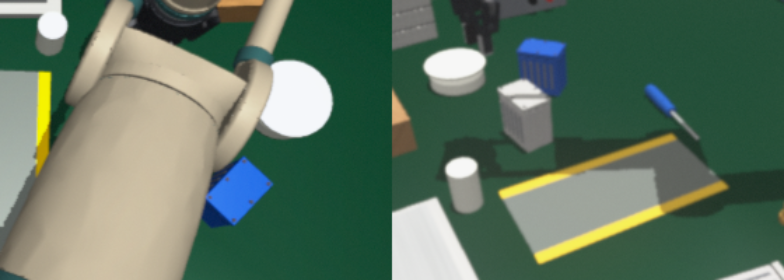

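>>> drive_tool(
  targets=[0,0,0,-3,0,30,0.5,0,0,0,0,0,35,0.5,0,0,0,0,0,35,0.5,0,0,0,0,0,28,0.5,0,0,0,0,0,0,0.5,0,0,0,0,0,0,0.5],
)

```text
clock: 9.2
position: [0.6862, -0.2626, 0.0849]
ee_rot: [0.001, -0.074, 0.997, -0.001]
contact_force: [0.1, -0.2, -0.1]
width: 0.0422
```

```bash
python3 -c "
from h import *
plan([.685,-.263,.083],188.45)
im=get_image('scene')[100:300,120:400]
cv2.imwrite('pics/b2.png',cv2.resize(im,(560,400))[:,:,::-1])"
```

```text
pos [ 0.6862 -0.2626  0.0849] toolx ang -171.5 rotvec [-0.07  0.11  0.07] shift after turn [ 1.3 -0.2  1.9] F [ 0.09 -0.19 -0.08] t 9.2 q6 -2.18
```

View pics/b2.png

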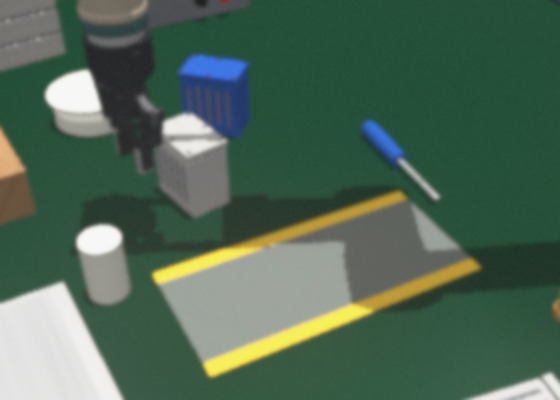

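>>> drive_tool(
  targets=[0,0,0,10,0,1,0.5,0,0,0,10,0,1,0.5,0,0,0,6,0,0,0.5,0,0,0,5,0,0,0.5,0,0,0,5,0,0,0.5,0,0,0,5,0,0,0.5,0,0,0,5,0,0,0.5,0,0,0,5,0,0,0.5,0,0,0,5,0,0,0.5,0,0,0,5,0,0,0.5,0,0,0,5,0,0,0.5,0,0,0,5,0,0,0.5],
)

```text
clock: 10.75
position: [0.6139, -0.2733, 0.0808]
ee_rot: [-0.001, -0.074, 0.997, 0.0]
contact_force: [0.2, 0.9, 0.9]
width: 0.0428
```

```bash
python3 -c "
from h import *
plan([.685,-.263,.083],188.45)
im=get_image('scene')[100:300,120:400]
cv2.imwrite('pics/b3.png',cv2.resize(im,(560,400))[:,:,::-1])"
```

```text
pos [ 0.6139 -0.2733  0.0808] toolx ang -171.5 rotvec [ 0.05 -0.09  0.02] shift after turn [-71.8  -0.2  -2.2] F [0.25 0.94 0.89] t 10.75 q6 -2.24
```

View pics/b3.png

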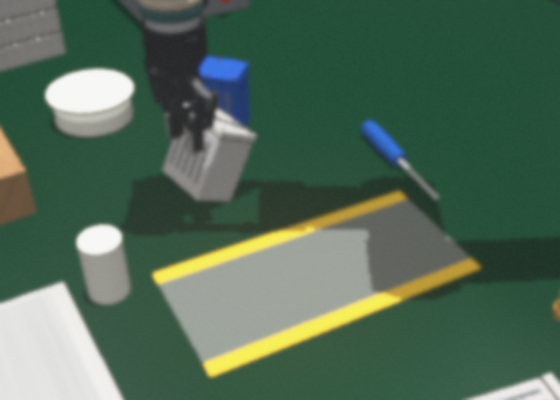

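>>> drive_tool(
  targets=[0,0,0,5,0,0,0.5,0,0,0,5,0,0,0.5,0,0,0,4,0,0,0.5,0,0,0,0,0,0,0.5,0,0,0,0,0,0,0.5],
)

```text
clock: 11.42
position: [0.6013, -0.2756, 0.0813]
ee_rot: [0.0, -0.074, 0.997, 0.0]
contact_force: [0.1, -0.6, 0.4]
width: 0.043
```

```bash
python3 -c "
from h import *
plan([.685,-.263,.083],188.45)
im=get_image('scene')[100:300,120:400]
cv2.imwrite('pics/b4.png',cv2.resize(im,(560,400))[:,:,::-1])"
```

```text
pos [ 0.6013 -0.2756  0.0813] toolx ang -171.5 rotvec [0.   0.01 0.01] shift after turn [-84.6   0.1  -1.7] F [ 0.09 -0.58  0.43] t 11.425 q6 -2.25
```

View pics/b4.png

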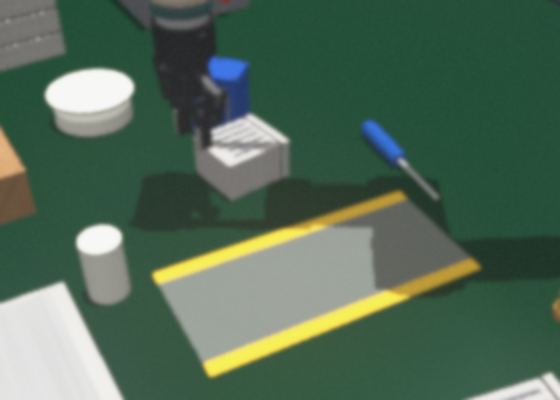

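The right housing is down and its visible underside looks bare. I'll retract and turn the tool 98° so the jaws line up along x for the lane push.

>>> drive_tool(
  targets=[0,0,0,-8,0,-10,0.5,0,0,0,0,0,-40,0.5,0,0,0,0,0,-40,0.5,0,0,0,0,0,-40,0.5,0,0,10,0,0,0,0.5,0,0,10,0,0,0,0.5,0,0,10,0,0,0,0.5,0,0,10,0,0,0,0.5,0,0,10,0,0,0,0.5,0,0,10,0,0,0,0.5,0,0,10,0,0,0,0.5,0,0,10,0,0,0,0.5],
)

```text
clock: 12.98
position: [0.61, -0.2743, 0.2122]
ee_rot: [0.001, 0.587, 0.81, 0.0]
contact_force: [0.9, -0.2, 0.3]
width: 0.0428
```

Run:
```python
from h import *
plan([.685,-.263,.21],90)
t=get_image('top');s=get_image('scene')
cv2.imwrite('pics/t2.png',t[:,:,::-1]);cv2.imwrite('pics/s2.png',s[:,:,::-1])
cv2.imwrite('pics/c1.png',cv2.resize(np.hstack([t[110:310,60:260],s[100:300,180:380],s[250:410,280:440].repeat(1,0) if 0 else s[220:420,260:460]]),(798,266),interpolation=cv2.INTER_CUBIC)[:,:,::-1])
```

```text
pos [ 0.61   -0.2743  0.2122] toolx ang 108.2 rotvec [ 0.07  0.04 18.15] shift after turn [11.3 75.   2.2] F [ 0.9  -0.25  0.28] t 12.975 q6 -0.84
```

View pics/c1.png

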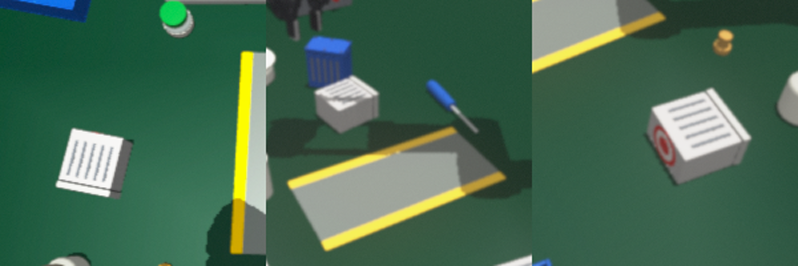

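The left housing clearly carries the red and white target and the right one is bare. Now I'll measure the left housing lying at z = 0.06.

Run:
```python
from h import *
im=cv2.imread("pics/t2.png")
for lo in (150,190):
    n,r=topmask(im,(90,170,195,270),.06,lo);print(n,r)
s=cv2.imread("pics/s2.png")
cv2.imwrite('pics/c2.png',cv2.resize(np.hstack([s[140:220,220:300],s[280:360,340:420]]),(800,400),interpolation=cv2.INTER_CUBIC))
```

```text
1809 ((518.869384765625, 269.7562255859375), (89.62804412841797, 99.52735137939453), 79.23780822753906)Traceback (most recent call last):
  File "<stdin>", line 4, in <module>
  File "h.py", line 13, in topmask
    W=np.array([unproj("top",u,v,z)[:2] for u,v in pts],np.float32)*1000
                ~~~~~~^^^^^^^^^^^^^
  File "h.py", line 4, in unproj
    c=calibration(n);K=c["mtx"];T=np.array(c["world_to_cam"]);R=T[:3,:3];C=-R.T@T[:3,3]
ValueError: time passes only in moves, steps and waits
```

```bash
sed -i 's/^from rig import \*/from rig import *\nimport functools\ncalibration=functools.lru_cache(None)(calibration)/' h.py
python3 - <<'E'
from h import *
plan([.536,.359,.21],79.2)
s=cv2.imread("pics/s2.png")
cv2.imwrite('pics/c2.png',cv2.resize(np.hstack([s[140:220,220:300],s[280:360,340:420]]),(800,400),interpolation=cv2.INTER_CUBIC))
E
```

```text
pos [ 0.6099 -0.2743  0.2121] toolx ang 108.5 rotvec [ 0.07  0.03 29.3 ] shift after turn [ 608.3 -191.3    2.1] F [-0.15  0.18 -0.59] t 13.075 q6 -0.85
```

View pics/c2.png

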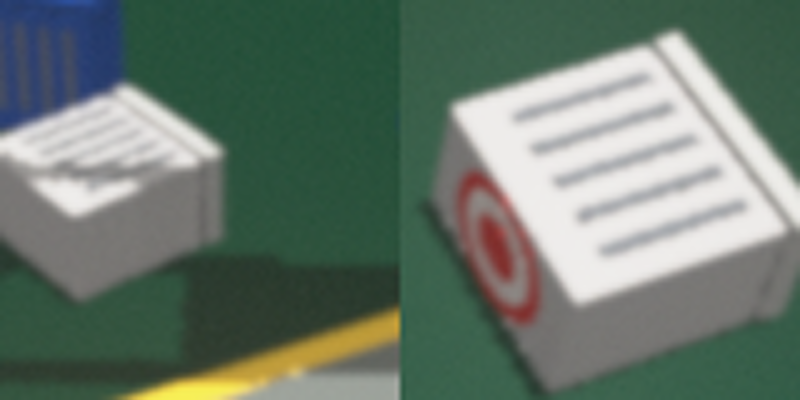

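Confirmed: the right underside is plain and the left is stamped. Now I'll turn and go to the left housing's outer side.

>>> drive_tool(
  targets=[0,0,9.8,0,0,0,0.5,0,0,9.8,0,0,0,0.5,0,0,9.7,0,0,0,0.5,0,0,0,50,-16,0,0.5,0,0,0,50,-16,0,0.5,0,0,0,50,-16,0,0.5,0,0,0,50,-16,0,0.5,0,0,0,50,-16,0,0.5,0,0,0,50,-16,0,0.5,0,0,0,50,-16,0,0.5,0,0,0,50,-16,0,0.5,0,0,0,50,-16,0,0.5],
)

```text
clock: 14.58
position: [0.5524, 0.1967, 0.2121]
ee_rot: [0.0, 0.77, 0.639, 0.001]
contact_force: [0.7, -1.0, 0.4]
width: 0.0424
```

>>> drive_tool(
  targets=[0,0,0,50,-16,0,0.5,0,0,0,50,-16,0,0.5,0,0,0,50,-16,0,0.5,0,0,0,8,0,0,0.5,0,0,0,0,0,0,0.5,0,0,0,0,0,0,0.5],
)

```text
clock: 15.32
position: [0.5351, 0.3576, 0.2115]
ee_rot: [0.0, 0.771, 0.637, -0.0]
contact_force: [-0.1, 0.3, 0.6]
width: 0.0428
```

Run:
```python
from h import *
plan([.536,.359,.02],79.2)
```

```text
pos [0.5351 0.3576 0.2115] toolx ang 79.1 rotvec [ 0.01  0.04 -0.06] shift after turn [  1.6   0.6 191.5] F [-0.11  0.29  0.59] t 15.325 q6 0.67
```

>>> drive_tool(
  targets=[0,0,0,6,0,35,0.5,0,0,0,0,0,40,0.5,0,0,0,0,0,40,0.5,0,0,0,0,0,40,0.5,0,0,0,0,0,32,0.5,0,0,0,0,0,0,0.5,0,0,0,0,0,0,0.5],
)

```text
clock: 16.2
position: [0.5373, 0.3645, 0.0258]
ee_rot: [0.0, 0.771, 0.637, 0.001]
contact_force: [0.1, 0.1, 0.4]
width: 0.0429
```

Run:
```python
from h import *
plan([.536,.359,.02],79.2)
t=get_image('top');s=get_image('scene')
cv2.imwrite('pics/d1.png',cv2.resize(np.hstack([t[110:310,40:240],s[210:410,300:500]]),(800,400),interpolation=cv2.INTER_CUBIC)[:,:,::-1])
```

```text
pos [0.5373 0.3645 0.0258] toolx ang 79.1 rotvec [ 0.1  -0.08 -0.09] shift after turn [-5.6 -0.3  5.8] F [0.15 0.1  0.39] t 16.2 q6 0.68
```

View pics/d1.png

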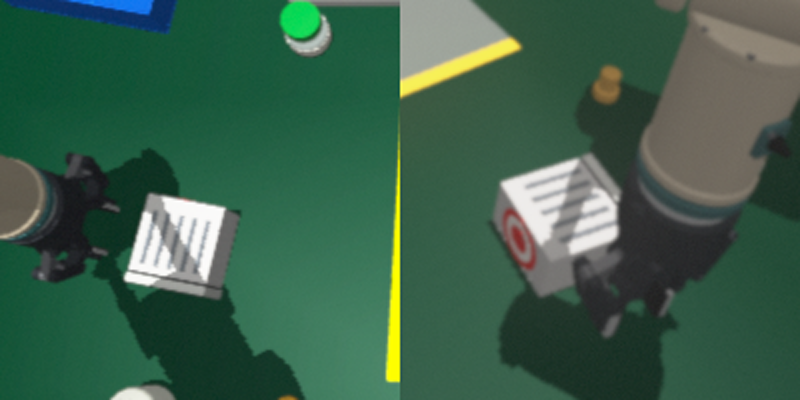

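>>> drive_tool(
  targets=[0,0,0,-12,0,4,0.5,0,0,0,-12,0,0,0.5,0,0,0,-6,0,0,0.5,0,0,0,-4,0,0,0.5,0,0,0,-4,0,0,0.5,0,0,0,-4,0,0,0.5,0,0,0,-4,0,0,0.5,0,0,0,-6,0,0,0.5,0,0,0,-8,0,0,0.5,0,0,0,-8,0,0,0.5,0,0,0,-8,0,0,0.5,0,0,0,-8,0,0,0.5],
)

```text
clock: 17.8
position: [0.5201, 0.2817, 0.0204]
ee_rot: [-0.0, 0.771, 0.637, 0.0]
contact_force: [0.3, 2.3, 0.6]
width: 0.0427
```

>>> drive_tool(
  targets=[0,0,0,-8,0,0,0.5,0,0,0,-8,0,0,0.5,0,0,0,-8,0,0,0.5,0,0,0,-8,0,0,0.5,0,0,0,-8,0,0,0.5,0,0,0,-8,0,0,0.5],
)

```text
clock: 18.55
position: [0.5112, 0.2347, 0.0204]
ee_rot: [-0.0, 0.771, 0.637, 0.0]
contact_force: [1.1, 3.4, -0.1]
width: 0.0429
```

Run:
```python
from h import *
plan([.536,.359,.02],79.2)
t=get_image('top');s=get_image('scene')
cv2.imwrite('pics/d2.png',cv2.resize(np.hstack([t[110:310,40:240],s[210:410,300:500]]),(800,400),interpolation=cv2.INTER_CUBIC)[:,:,::-1])
```

```text
pos [0.5112 0.2347 0.0204] toolx ang 79.2 rotvec [ 0.01 -0.02 -0.04] shift after turn [126.7   1.1   0.4] F [ 1.06  3.4  -0.11] t 18.55 q6 0.5
```

View pics/d2.png

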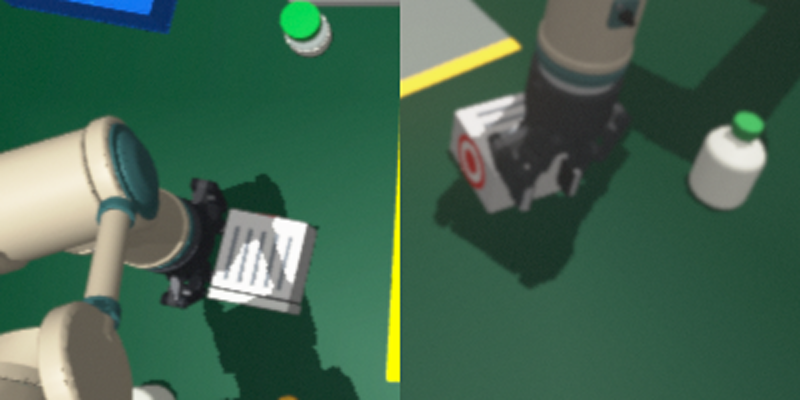

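The housing slides flush against both fingers at about 3.5 N. Continuing.

>>> drive_tool(
  targets=[0,0,0,-9,0,0,0.5,0,0,0,-10,0,0,0.5,0,0,0,-10,0,0,0.5,0,0,0,-10,0,0,0.5,0,0,0,-10,0,0,0.5,0,0,0,-10,0,0,0.5,0,0,0,-10,0,0,0.5,0,0,0,-10,0,0,0.5,0,0,0,-10,0,0,0.5,0,0,0,-10,0,0,0.5,0,0,0,-10,0,0,0.5,0,0,0,-9,0,0,0.5],
)

```text
clock: 20.15
position: [0.4888, 0.1186, 0.0203]
ee_rot: [-0.0, 0.771, 0.637, -0.0]
contact_force: [1.2, 2.3, -1.5]
width: 0.0428
```

Run:
```python
from h import *
plan([.48,.0,.02],79.2)
t=get_image('top');s=get_image('scene')
cv2.imwrite('pics/d3.png',cv2.resize(np.hstack([t[110:330,110:330],s[170:390,250:470]]),(800,400),interpolation=cv2.INTER_CUBIC)[:,:,::-1])
```

```text
pos [0.4888 0.1186 0.0203] toolx ang 79.2 rotvec [-0.01  0.   -0.04] shift after turn [-118.1   13.6    0.3] F [ 1.18  2.28 -1.49] t 20.15 q6 0.29
```

View pics/d3.png

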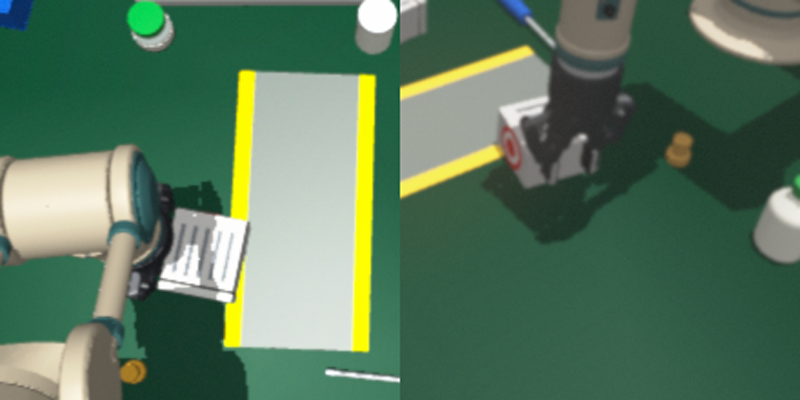

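>>> drive_tool(
  targets=[0,0,0,-9,0,0,0.5,0,0,0,-10,0,0,0.5,0,0,0,-10,0,0,0.5,0,0,0,-10,0,0,0.5,0,0,0,-10,0,0,0.5,0,0,0,-10,0,0,0.5,0,0,0,-10,0,0,0.5,0,0,0,-10,0,0,0.5,0,0,0,-10,0,0,0.5,0,0,0,-8,0,0,0.5,0,0,0,-6,0,0,0.5,0,0,0,0,0,0,0.5],
)

```text
clock: 21.75
position: [0.4693, 0.0171, 0.0202]
ee_rot: [0.0, 0.771, 0.637, -0.001]
contact_force: [0.6, 1.1, 0.4]
width: 0.0429
```

Run:
```python
from h import *
plan([.48,.0,.02],79.2)
t=get_image('top');s=get_image('scene')
cv2.imwrite('pics/d4full.png',t[:,:,::-1])
cv2.imwrite('pics/d4.png',cv2.resize(np.hstack([t[110:330,150:370],s[130:350,190:410]]),(800,400),interpolation=cv2.INTER_CUBIC)[:,:,::-1])
```

```text
pos [0.4693 0.0171 0.0202] toolx ang 79.2 rotvec [-0.02  0.06 -0.03] shift after turn [-14.8  13.7   0.2] F [0.62 1.1  0.4 ] t 21.75 q6 0.08
```

View pics/d4.png

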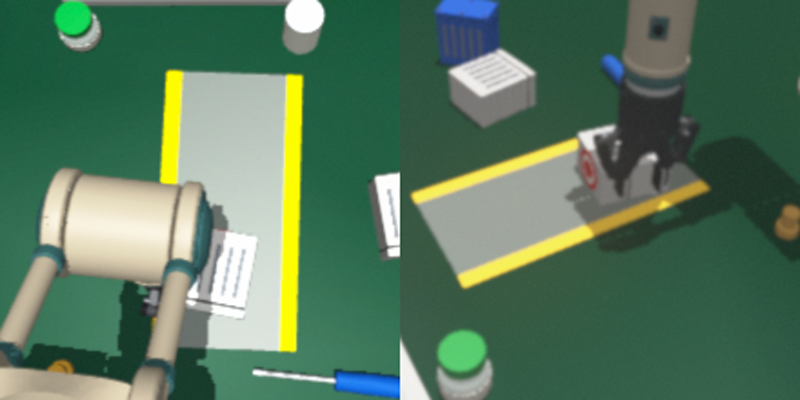

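Run:
```python
from h import *
a=unproj('top',291.4,239.8,.06);b=unproj('top',283.7,284.9,.06);m=(a+b)/2+.045*np.array([.187,.982,0]);print(a,b,m,np.linalg.norm(a-b))
d=m[:2]-[.546,-.0575];th=np.radians(-2.1);print("lane",np.cos(th)*d[0]+np.sin(th)*d[1],-np.sin(th)*d[0]+np.cos(th)*d[1])
```

```text
[ 0.50003987 -0.09174877  0.06      ] [ 0.40270092 -0.07470751  0.06      ] [ 0.45978539 -0.03903814  0.06      ] 0.09881941258626101
lane -0.08683321685852723 0.015290237246616644
```

The centre is about 15 mm short of the centreline, so I'll push 15 mm more, back off and rise.

>>> drive_tool(
  targets=[0,0,0,-4,0,0,0.5,0,0,0,-4,0,0,0.5,0,0,0,-4,0,0,0.5,0,0,0,-3,0,0,0.5,0,0,0,0,0,0,0.5,0,0,0,0,0,0,0.5,0,0,0,10,0,0,0.5,0,0,0,25,0,0,0.5,0,0,0,25,0,0,0.5,0,0,0,0,0,-30,0.5,0,0,0,0,0,-50,0.5,0,0,0,0,0,-50,0.5],
)

```text
clock: 23.35
position: [0.4778, 0.063, 0.1516]
ee_rot: [-0.0, 0.77, 0.638, -0.0]
contact_force: [1.0, 0.3, -0.2]
width: 0.0429
```

>>> drive_tool(
  targets=[0,0,0,50,0,-30,0.5,0,0,0,50,0,0,0.5,0,0,0,50,0,0,0.5,0,0,0,50,0,0,0.5,0,0,0,40,0,0,0.5,0,0,0,0,0,0,0.5,0,0,0,0,0,0,0.5],
)

```text
clock: 24.22
position: [0.5225, 0.298, 0.18]
ee_rot: [0.0, 0.77, 0.638, -0.001]
contact_force: [-0.1, 0.0, 0.4]
width: 0.0428
```

Run:
```python
from h import *
plan([.48,.0,.02],79.2)
t=get_image('top');s=get_image('scene')
n,r=topmask(t,(250,296,200,300),.06,150);print(n,r)
m=np.array(r[0])/1000;d=m-[.546,-.0575];th=np.radians(-2.1);print("lane",np.cos(th)*d[0]+np.sin(th)*d[1],-np.sin(th)*d[0]+np.cos(th)*d[1])
print(topmask(t,(330,415,170,270),.06,150))
cv2.imwrite('pics/e1.png',t[:,:,::-1]);cv2.imwrite('pics/e2.png',s[:,:,::-1])
```

```text
pos [0.5225 0.298  0.18  ] toolx ang 79.2 rotvec [-0.04  0.07  0.02] shift after turn [-300.7   14.1  160. ] F [-0.07  0.    0.35] t 24.225 q6 0.59
4600 ((481.1340637207031, -49.82827377319336), (100.39633178710938, 216.15841674804688), 89.9002685546875)
lane -0.06510349241407001 0.0052896453737476725
(1812, ((531.0448608398438, -285.9037780761719), (100.43785095214844, 90.25850677490234), 8.139545440673828))
```

View pics/e1.png

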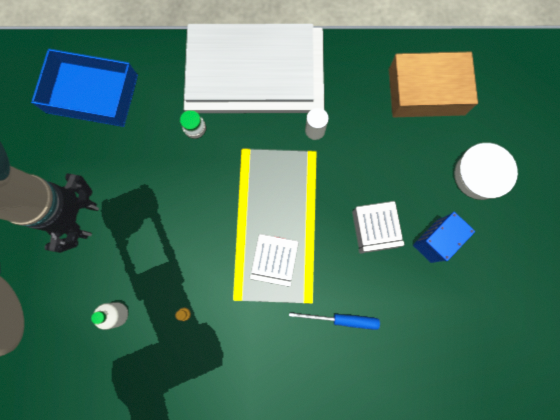

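View pics/e2.png

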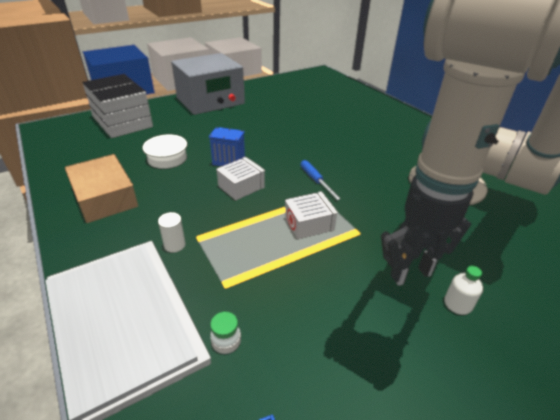

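Run:
```python
from h import *
t=cv2.imread('pics/e1.png')
for lo in (190,205,220):
    n,r=topmask(t,(246,304,230,290),.06,lo);m=np.array(r[0])/1000;d=m-[.546,-.0575];th=np.radians(-2.1);print(lo,n,r,"lane",np.cos(th)*d[0]+np.sin(th)*d[1],-np.sin(th)*d[0]+np.cos(th)*d[1])
```

```text
190 3480 ((457.9135437011719, -54.525535583496094), (125.53026580810547, 127.69474029541016), 89.90087127685547) lane -0.08813629229439812 -0.0002553476979104373
205 2780 ((453.1417236328125, -54.865901947021484), (123.71951293945312, 119.13191223144531), 89.43770599365234) lane -0.09289243529283392 -0.0007703426538536091
220 1854 ((457.0398864746094, -53.6993522644043), (88.83814239501953, 98.67533874511719), 78.90396118164062) lane -0.08903963718821499 0.0005382667104047514
```

The stamped housing is 0.5 mm off the centreline at lane x = −89 mm. The other lies about 80 mm from where it stood and is well clear of the lane. The bystanders haven't moved and the robot is clear, so I'm handing in.

```bash
python3 -c "
from rig import *
print(sign_off())"
```

```text
the job is handed in; nothing more can be done
None
```

The job is done and handed in at about 24 s of the 72 s allowed. The hand-in reports no verdict.

- **Tipping:** I tipped the left housing onto its side first, then the right. I pushed each with half-open fingertips near the top of its far face, and the measured force was about 3–4 N. The red and white stamp was on the left housing; the right one's underside was bare.
- **Placing:** I slid the left housing sideways into the lane. In the last top picture it lies about 0.5 mm off the centreline and 89 mm from the lane's centre towards the robot. The limits there are 30 mm and 140 mm.
- **The other housing:** It lies on its side about 81 mm from where it stood, against a limit of 160 mm, and well outside the lane.
- **Everything else:** The bystanders and the blue look-alike appear unmoved in the last pictures, which I checked by eye only. The arm was clear of everything at hand-in.
- **Failed checks:** My first outlines of the placed housing merged with the grey lane, so I discarded them. Raising the brightness threshold gave a clean 89 x 99 mm outline, which is the one used above. One earlier measuring script also stopped with an error after its first result, because it called the calibration too often, and I fixed that.

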